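# Check both ends of a reference block in a reflectance reader and bolt it in

### The job

Calibrate the reflectance reader with the blue reference block: in the reader's bay, press the block's white end against the spring-loaded sensing plate so that the plate goes well in, then take the block out, turn it end for end and press its black end against the plate the same way. Leave it standing on the bay floor with its black end up to the plate, slide the red-knobbed bolt across behind it fully home into its keeper, and let go. Handle the block only by its steel post, never with the fingers on the two tiles, and leave the orange block and everything else on the bench where it stands.

Things in the scene. Friction and masses are not known exactly. Their poses are not given: they have to be found in the camera images.
- block: Loose blue reference block, about 0.3 kg, 50 x 50 x 50 mm with a 5 mm tile on either end (white at +x, black at -x). An 18 mm square steel post, the handle, stands on the middle of its top, from 50 to 88 mm above the underside, its sides parallel to the block's. Origin at the centre of its underside, z up. Starts upright on the table at any yaw.
- white_tile: The white tile on the block's +x end, 5 x 50 x 50 mm, part of the block. Origin at the centre of its outer face (25 mm above the block's underside); x points out of the face.
- black_tile: The black tile on the block's -x end, as the white one. Origin at the centre of its outer face; x points out of the face.
- bay (a point): Point on the bay floor (6 mm above the table), midway between the cheeks, below the sensing plate's face at rest. x points level into the reader, the way a block is pushed at the plate; y level, to the left looking along x; z up. Bay 58 mm wide between cheeks 36 mm tall, 10 mm thick, from x = -45 to 16 mm; open above and at -x, where the floor goes on to x = -85 mm.
- reader: The reader, fixed: white housing on a grey base 130 mm wide; same axes as bay, origin 6 mm below it at table height. Its nose (48 mm above the table) begins at x = 16 mm, its housing (90 mm above the table) at x = 60 and ends at 170 mm. The bolt's steel guide (y = -46..-29 mm) and keeper (y = 29..46) stand at x = -78..-46, 36 mm above the table; its track runs on to y = -175.
- plate (a joint): Travel of the dark sensing plate (50 mm wide, 36 mm tall) into the reader, m: 0 at rest, 0.008 fully in. Spring-loaded, about 0.4 N at rest and 3.6 N fully in. Pressed well in means more than 0.004.
- bolt (a joint): Travel of the bolt along the bay's +y, m: 0 drawn back, 0.086 fully home in its keeper; 1.5 N friction, stays where left. A level steel bar, 12 mm in diameter, its axis at x = -62 mm of bay, 18 mm above the bay floor, on the -y side of the bay when open; shut, it passes 6 mm behind a block that touches the plate.
- bolt_knob (a point): Point in the bolt's red upright knob, at the height to grip, 60 mm above the table; moves with the bolt. The knob is 14 mm in diameter, from 24 mm below to 12 mm above this point. It is at x = -62 mm, y = -150 mm + bolt of bay.
- spare: Loose orange block of the same shape, with green and yellow tiles: not to be used. Origin at the centre of its underside.
- flask1: Loose clear conical flask, base 84 mm across, 140 mm tall, neck 32 to 38 mm across above 100 mm. Origin at the centre of its underside.
- flask2: Loose greenish conical flask of the same shape. Origin at the centre of its underside.
- washer: Loose white wash bottle with red cap and spout, 68 mm across, 195 mm tall. Origin at the centre of its underside.
- beaker: Loose glass beaker, 72 mm across, 95 mm tall. Origin at the centre of its underside.
- jar: Loose small amber jar, 48 mm across, 70 mm tall. Origin at the centre of its underside.
- spatula: Loose spatula, 170 mm long, lying on the table along its x. Origin under its middle.
Things that resemble listed ones, but are neither listed nor needed, are in the scene too. Leave any pink or purple look-alike of the block alone.

How it is judged:
By the outcome, as a careful person would: the job done as asked, in the order asked, and still so for the second after the job is handed in, with the robot touching nothing.
It also fails if it takes over 72 s, if anything falls off the work surface, if the arm or the gripper's body presses on something with over 40 N, if the wrist force passes 120 N, or if a joint passes its speed limit or range.

### The arm

A 6-joint arm with a two-finger parallel gripper is mounted at the origin on the work surface. World frame = base frame: x ahead of the robot, y to its left, z up, the work surface at z = 0. Lengths are in m, angles in rad, forces in N, time in s.
With the tool pointing down it reaches from about 0.325 to 0.775 m from the base axis. Payload 5.5 kg.
Tool frame: the origin (TCP) lies between the finger pads; the fingertips stand 14 mm ahead of it and the grasp point (between the pads) lies 5 mm behind it; z points along the fingers, y is the direction in which the jaws open and shut (so a half turn about z gives the same grasp; the last joint's range is limited). The gripper opens to 88 mm and grips with 3 to 60 N. Pads are 20 mm wide; open, the fingers measure 115 mm over their backs; the gripper's body (75 mm by 178 mm) begins 61 mm behind the grasp point.
Start: joints at [-1.3, 0.091, 1.231, -0, 1.82, -0.057], TCP at [0.193, -0.568, 0.237] pointing down, gripper open.
Joint ranges: [-2.87, 2.87], [-0.86, 2.18], [0.17, 2.46], [-1.51, 4.65], [0.06, 2.69], [-2.65, 2.65]. Speed limits (rad/s): [2.57, 2.57, 3.01, 3.14, 3.14, 3.14].

### API

Orientations are given as a unit quaternion [w, x, y, z].
In Python, from rig import observe, read_camera, camera_params, sign_off gives the robot as it stands.
- The arm moves only by the tool move_arm, never from a script. Its argument "series" is a list of rows, each a list of 5 numbers: the finger opening in cm, from 0 to 8.78, then the shift along the tool's x, y, z in cm, then the turn about the tool's z in rad. A call has 1 to 12 rows; each row is the pose to reach, as a shift and turn from the pose measured when the call began, along the tool's axes at that moment; what a row does not reach only later rows make up. A row lasts 1/12 s, in which the tool goes at most 41.7 mm and 7.16 degrees, less where a joint would pass 70% of its speed; a pose out of reach is approached as far as the arm can. A call with a gripper value outside its range is refused whole. The fingers move at their own pace and stop on an object; the grip force is fixed at half the most. Time passes only in rows, so rows that repeat a pose let the fingers close. It gives the time, the measured TCP pose, the force and the opening at its end, in the units of the state.
- observe(): the state, without advancing time (a new reading comes with each control period).
- read_camera(name): name is "scene" or "top" or "wrist"; returns (picture, depth): 420x560x3 uint8, red, green, blue; 420x560 float32, m along the optical axis (not along the pixel's ray), 0 where there is no reading.
- camera_params(name): a dict with "K" (3x3 intrinsics, pixels), "origin" and "attitude" of the camera in the world. Camera axes: x right, y down, z forward; pixel columns grow to the right and rows downward; lengths in m; the calibration is good to about 2 mm. A picture is of the moment at which its call begins: read the wrist's pose just before it. camera_params takes no time and is no camera call; for the wrist camera it gives the pose at the moment of the call.
- sign_off(): hands the job in, once; it reports no verdict.
The state is a dict: "t": time; "q": joint angles; "dq": joint speeds; "tau": joint torques, N m; "eef_pos": TCP position; "tool_rot": TCP orientation; "ft_force": force on the tool from outside, world axes, zero at the start; "torque": the same for the moment, N m; "gripper_width": finger opening in m.
Only numpy, scipy, OpenCV 4.12 (cv2) and the standard library are available. Lean on these libraries where they do the work, as an engineer would, in place of code of your own. Each camera call takes 0.05 s, during which the arm holds its last target. There are 200 camera calls.

## Working session

There is one attempt and no reset: what is moved stays moved. The work goes in short steps, Python scripts to look and compute and a tool call to move; the robot and the scene stay as the last step left them, time stands still between calls to the robot, and variables do not carry over. Pictures are saved under pics/ and viewed, about 8 in all and at most 12, crops included, and the job is handed in when it is done.

Besides the shell and the picture viewer there is one more tool, called after "Emit:" by a JSON object that holds its "api" and its "payload", one argument or row to a line. move_arm: Moves the arm, as the interface text tells. Its arguments: {"type":"object","properties":{"series":{"type":"array","items":{"type":"array","items":{"type":"number"}}}},"required":["series"]}

```bash
mkdir -p pics; ls
cat > h.py <<'E'
import numpy as np, cv2
from rig import observe, read_camera, camera_params, sign_off
from scipy.spatial.transform import Rotation as R
def att(c):
    a=np.array(c["attitude"],float)
    return a if a.shape==(3,3) else R.from_quat(a,scalar_first=True).as_matrix()
def world(c,u,v,d):
    K=np.array(c["K"]); u,v,d=map(np.asarray,(u,v,d))
    p=np.stack([(u-K[0,2])/K[0,0]*d,(v-K[1,2])/K[1,1]*d,d*1.0],-1)
    return p@att(c).T+np.array(c["origin"])
def onplane(c,u,v,z):
    o=np.array(c["origin"]); r=world(c,u,v,np.ones(np.shape(u)))-o
    return o+r*((z-o[2])/r[...,2])[...,None]
def proj(c,p):
    q=(np.asarray(p)-np.array(c["origin"]))@att(c); K=np.array(c["K"])
    return q[...,0]/q[...,2]*K[0,0]+K[0,2], q[...,1]/q[...,2]*K[1,1]+K[1,2]
E
python3 - <<'E'
from h import *
s=observe(); print(s)
for n in("scene","top"):
    c=camera_params(n); print(n,c)
    im,d=read_camera(n); cv2.imwrite(f"pics/{n}0.png",im[...,::-1]); np.save(f"pics/{n}0.npy",d); np.save(f"pics/{n}0im.npy",im)
E
```

```text
pics
{'t': 0.0, 'q': array([-1.29967297e+00,  9.18480791e-02,  1.23186058e+00, -5.88233771e-06,
        1.81979675e+00, -5.66833536e-02]), 'dq': array([-0.00020067,  0.00022112,  0.00093207,  0.00089284,  0.00131326,
        0.0011544 ]), 'tau': array([-3.54112435e-04, -4.46450758e+01, -4.06452298e+01,  6.98372629e-02,
        2.92103353e-02, -1.29725968e-04]), 'eef_pos': array([ 0.19311529, -0.56779282,  0.2355276 ]), 'tool_rot': array([-9.50579980e-04,  9.86597556e-01,  1.63169693e-01, -1.05181176e-04]), 'ft_force': array([1.16478601, 0.62046982, 0.69806807]), 'torque': array([ 0.01712827,  0.03222707, -0.01625694]), 'gripper_width': 0.08771463803677139}
scene {'K': array([[409.39403729,   0.        , 281.32730638],
       [  0.        , 409.39403729, 215.05128086],
       [  0.        ,   0.        ,   1.        ]]), 'origin': array([1.03854883, 0.14897841, 0.98354052]), 'attitude': array([-0.16961794,  0.61271576,  0.74530702, -0.20081483])}
top {'K': array([[443.48535292,   0.        , 283.23984891],
       [  0.        , 443.48535292, 214.78597089],
       [  0.        ,   0.        ,   1.        ]]), 'origin': array([0.36548932, 0.02224123, 1.13721199]), 'attitude': array([ 0.04298304, -0.69508069,  0.71647187, -0.04102883])}
```

View pics/top0.png

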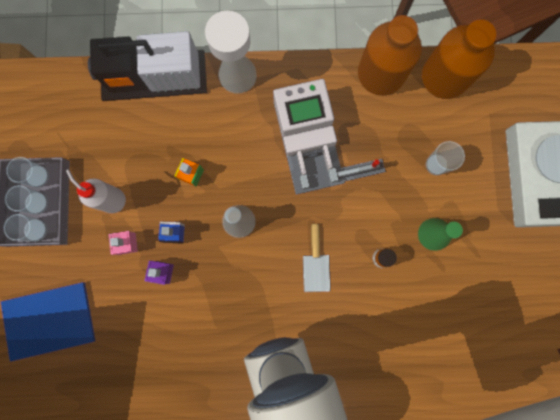

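View pics/scene0.png

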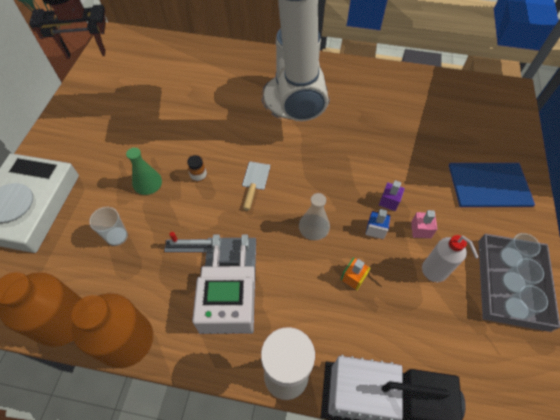

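Top view: the blue block is at about (171,232), with the pink (122,242) and purple (158,272) look-alikes beside it. The reader is at (305,125), the bay opening at (315,175) facing the robot, and the bolt knob at (377,163), so the bolt is drawn back. Next I measure and zoom in.

Run:
```python
from h import *
im=np.load("pics/top0im.npy"); d=np.load("pics/top0.npy"); c=camera_params("top")
vv,uu=np.mgrid[:420,:560]; P=world(c,uu,vv,d)
hsv=cv2.cvtColor(im,cv2.COLOR_RGB2HSV)
# blue block
b=(hsv[...,0]>105)&(hsv[...,0]<130)&(hsv[...,1]>120)&(abs(uu-171)<25)&(abs(vv-232)<20)
r=cv2.minAreaRect(np.argwhere(b)[:,::-1].astype(np.float32)); print("blue",b.sum(),r, np.median(P[b],0))
box=cv2.boxPoints(r); print(onplane(c,box[:,0],box[:,1],.05))
w=(abs(uu-171)<25)&(abs(vv-232)<20)&(P[...,2]>.075); print("post",P[w].mean(0),w.sum())
k=((hsv[...,0]<8)|(hsv[...,0]>172))&(hsv[...,1]>150)&(abs(uu-377)<12)&(abs(vv-163)<12)
print("knob",P[k].mean(0),k.sum(), np.median(uu[k]),np.median(vv[k]))
# reader housing top z~.09
t=(P[...,2]>.08)&(P[...,2]<.1)&(abs(uu-305)<40)&(abs(vv-120)<45)
r=cv2.minAreaRect(P[t][:,:2].astype(np.float32)*1000); print("housing",r, cv2.boxPoints(r))
n=(P[...,2]>.040)&(P[...,2]<.055)&(abs(uu-313)<40)&(abs(vv-140)<25)
r=cv2.minAreaRect(P[n][:,:2].astype(np.float32)*1000); print("nose",r)
a=cv2.resize(im[205:285,105:205],None,fx=5,fy=5,interpolation=cv2.INTER_CUBIC)
e=cv2.resize(im[75:195,265:395],None,fx=4,fy=4,interpolation=cv2.INTER_CUBIC)
o=np.zeros((480,1020,3),np.uint8);o[:400,:500]=a;o[:480,500:1020]=e
cv2.imwrite("pics/z1.png",cv2.resize(o,(800,376))[...,::-1])
```

```text
blue 245 ((170.0, 232.0), (16.0, 22.0), 90.0) [0.45453378 0.29450644 0.05115335]
[[0.48187595 0.33021719 0.05      ]
 [0.48022065 0.27593243 0.05      ]
 [0.44074631 0.27603838 0.05      ]
 [0.44238558 0.33009062 0.05      ]]
post [0.45409125 0.28077133 0.17174692] 75
knob [ 0.60891702 -0.20141275  0.09551072] 37 375.0 163.0
housing ((762.4863891601562, -35.00239562988281), (110.69731903076172, 130.59109497070312), 11.313164710998535) [[ 695.40405    18.16661 ]
 [ 721.02234  -109.887054]
 [ 829.5687    -88.1714  ]
 [ 803.95044    39.882263]]
nose ((675.6206665039062, -39.893890380859375), (149.47952270507812, 108.35430145263672), 82.19148254394531)
```

View pics/z1.png

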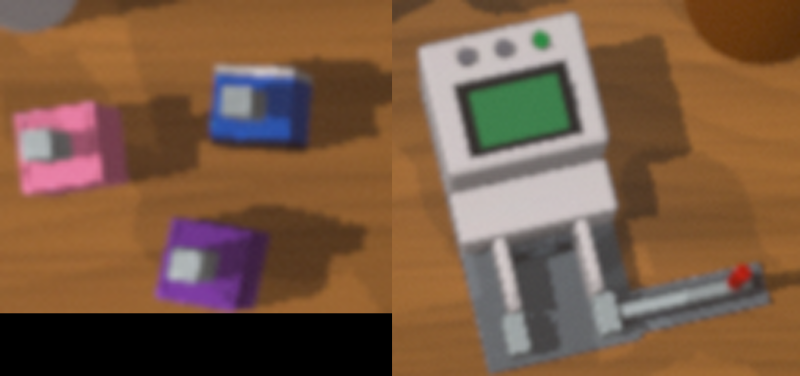

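The blue block's white tile faces world +x and its black tile faces the robot, so its yaw is close to 0. The bay axis is about +11° with its origin near (0.649,-0.058). I'll move over the bay for a close wrist look, turning the wrist on the way.

```bash
cat >> h.py <<'E'
def yaw(s):
    m=R.from_quat(s["tool_rot"],scalar_first=True).as_matrix(); return np.arctan2(m[1,0],m[0,0])
def go(p,th=None):
    """print shift (cm, tool axes) and turn (rad) to reach world TCP p with tool-x yaw th"""
    s=observe(); m=R.from_quat(s["tool_rot"],scalar_first=True).as_matrix()
    sh=m.T@(np.array(p)-s["eef_pos"])*100
    t=0 if th is None else -((th-yaw(s)+np.pi)%(2*np.pi)-np.pi)
    print("shift cm",sh.round(2),"turn",round(t,3),"rows>=",int(np.ceil(max(np.linalg.norm(sh)/4.17,abs(t)/.125))),"q6",s["q"][5].round(2),"eef",s["eef_pos"].round(4),"yaw",round(yaw(s),4))
E
python3 - <<'E'
from h import *
go((.54,-.08,.30),3.34)
c=camera_params("wrist");s=observe()
m=R.from_quat(s["tool_rot"],scalar_first=True).as_matrix()
print("cam in tool",m.T@(c["origin"]-s["eef_pos"]), (m.T@att(c)).round(3), c["K"])
E
```

```text
shift cm [ 48.55 -35.03  -6.37] turn -3.012 rows>= 25 q6 -0.06 eef [ 0.1931 -0.5678  0.2356] yaw 0.3278
cam in tool [ 0.06524096 -0.00059135 -0.14905932] [[-0.    -0.969 -0.246]
 [ 1.    -0.     0.   ]
 [-0.    -0.246  0.969]] [[293.37638474   0.         281.94475217]
 [  0.         293.37638474 204.69813447]
 [  0.           0.           1.        ]]
```

Emit:
{"api": "move_arm", "payload": {
  "series": [
    [5,48.5,-35,-6.4,-3.01],
    [5,48.5,-35,-6.4,-3.01],
    [5,48.5,-35,-6.4,-3.01],
    [5,48.5,-35,-6.4,-3.01],
    [5,48.5,-35,-6.4,-3.01],
    [5,48.5,-35,-6.4,-3.01],
    [5,48.5,-35,-6.4,-3.01],
    [5,48.5,-35,-6.4,-3.01],
    [5,48.5,-35,-6.4,-3.01],
    [5,48.5,-35,-6.4,-3.01],
    [5,48.5,-35,-6.4,-3.01],
    [5,48.5,-35,-6.4,-3.01]
  ]
}}

```text
t: 1.1
eef_pos: [0.4818, -0.1608, 0.2895]
tool_rot: [-0.0, 0.608, 0.794, 0.001]
ft_force: [0.5, -0.9, 0.6]
gripper_width: 0.0501
```

```bash
python3 -c "
from h import *
go((.54,-.08,.30),3.34)"
```

```text
shift cm [ 6.29  7.72 -1.04] turn -1.506 rows>= 13 q6 -0.65 eef [ 0.4818 -0.1608  0.2895] yaw 1.8339
```

Emit:
{"api": "move_arm", "payload": {
  "series": [
    [5,6.3,7.7,-1,-1.5],
    [5,6.3,7.7,-1,-1.5],
    [5,6.3,7.7,-1,-1.5],
    [5,6.3,7.7,-1,-1.5],
    [5,6.3,7.7,-1,-1.5],
    [5,6.3,7.7,-1,-1.5],
    [5,6.3,7.7,-1,-1.5],
    [5,6.3,7.7,-1,-1.5],
    [5,6.3,7.7,-1,-1.5],
    [5,6.3,7.7,-1,-1.5],
    [5,6.3,7.7,-1,-1.5],
    [5,6.3,7.7,-1,-1.5]
  ]
}}

```text
t: 2.1
eef_pos: [0.5396, -0.0799, 0.299]
tool_rot: [-0.0, -0.096, 0.995, 0.001]
ft_force: [0.2, -0.5, -0.7]
gripper_width: 0.0498
```

Run:
```python
from h import *
go((.45,.28,.24),3.14)
c=camera_params("wrist"); im,d=read_camera("wrist")
cv2.imwrite("pics/w1.png",im[...,::-1]); np.savez("pics/w1.npz",im=im,d=d,**c)
vv,uu=np.mgrid[:420,:560]; P=world(c,uu,vv,d)
# overlay predicted bay edges
a=.197; ex=np.array([np.cos(a),np.sin(a),0]); ey=np.array([-ex[1],ex[0],0]); o=np.array([.6494,-.0577,.006])
g=im.copy()
for x,y,z in [(-45,29,30),(16,29,30),(-45,-29,30),(16,-29,30),(-46,-29,30),(-78,-29,30),(-46,29,30),(-78,29,30),(-62,-150,66),(0,0,0),(-85,0,0),(16,65,42),(16,-65,42)]:
    u,v=proj(c,o+ex*x/1e3+ey*y/1e3+[0,0,z/1e3]); cv2.circle(g,(int(u),int(v)),3,(255,0,255),1)
cv2.imwrite("pics/w1o.png",cv2.resize(g,(784,588))[...,::-1])
hsv=cv2.cvtColor(im,cv2.COLOR_RGB2HSV)
k=(((hsv[...,0]<8)|(hsv[...,0]>172))&(hsv[...,1]>150)).astype(np.uint8)
n,l,st,ce=cv2.connectedComponentsWithStats(k)
for i in range(1,n):
    if st[i,4]>40: print(st[i],ce[i],np.median(P[l==i],0))
```

```text
shift cm [ 1.92 37.03  5.95] turn 0.194 rows>= 10 q6 -1.97 eef [ 0.5396 -0.0799  0.299 ] yaw -2.9492
[172 211  17  15 160] [179.775  217.8125] [ 0.61181635 -0.20679367  0.06872664]
```

View pics/w1o.png

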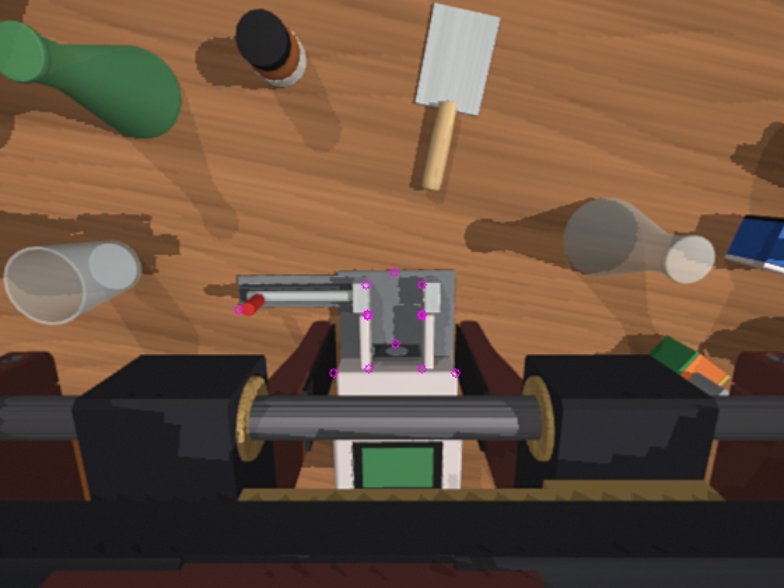

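The wrist view shows the bay clearly, with cheeks at display x≈366 and 430 and the knob at (253,304). My predicted marks are about 4 mm off towards -y, so I'll fit the bay numerically.

Run:
```python
from h import *
z=np.load("pics/w1.npz"); im,d=z["im"],z["d"]; c={k:z[k] for k in("K","origin","attitude")}
vv,uu=np.mgrid[:420,:560]; P=world(c,uu,vv,d)
hsv=cv2.cvtColor(im,cv2.COLOR_RGB2HSV).astype(int)
H,S,V=hsv[...,0],hsv[...,1],hsv[...,2]
grey=(S<60)&(d>0)&(P[...,2]<.056)&(P[...,2]>-.006)
roi=grey&(uu>165)&(uu<340)&(vv>185)&(vv<268)
print("heights",np.percentile(P[roi][:,2],[5,25,50,75,95]).round(4))
# base front edge: per column first grey row
def edge(cols,zz):
    pts=[]
    for u in cols:
        r=np.where(roi[:,u])[0]
        if len(r): pts.append((u,r[0]-.5))
    p=np.array(pts,float); w=onplane(c,p[:,0],p[:,1],zz)[:,:2].astype(np.float32)
    l=cv2.fitLine(w,cv2.DIST_HUBER,0,1e-4,1e-4).ravel(); dr=l[:2]*np.sign(l[1])
    print("edge dir yaw",np.arctan2(-dr[0],dr[1]),"pt",l[2:], "res",np.std((w-l[2:])@[dr[1],-dr[0]]))
edge(range(246,322),.006)
edge(range(172,238),.006)
# cheek lines: white pix between rows 232..258
W=(S<40)&(V>150)
for lo,hi in((255,270),(298,314)):
    L=[];Rr=[]
    for v in range(230,256):
        r=np.where(W[v,lo:hi])[0]
        if len(r)>3: L.append((lo+r[0]-.5,v)); Rr.append((lo+r[-1]+.5,v))
    for n,E in(("l",L),("r",Rr)):
        E=np.array(E); w=onplane(c,E[:,0],E[:,1],.039); l=cv2.fitLine(w[:,:2].astype(np.float32),cv2.DIST_HUBER,0,1e-4,1e-4).ravel()
        print(lo,n,len(E),E[[0,-1]].tolist(),"yaw",np.arctan2(l[1],l[0])%np.pi,"pt",l[2:])
    m=W.copy(); m[:,:lo]=0;m[:,hi:]=0;m[:230]=0;m[256:]=0
    print("cheek z",np.percentile(P[m][:,2],[10,50,90]).round(4))
# nose front edge on z=.048
for u0 in (248,275,320):
    pass
nose=W&(P[...,2]>.043)&(P[...,2]<.053)&(uu>235)&(uu<335)&(vv>250)&(vv<285)
print("nose rect",cv2.minAreaRect(P[nose][:,:2].astype(np.float32)*1000))
E=[(u,np.where(nose[:,u])[0][0]-.5) for u in range(244,326) if nose[:,u].any()]
E=np.array(E);w=onplane(c,E[:,0],E[:,1],.048);l=cv2.fitLine(w[:,:2].astype(np.float32),cv2.DIST_HUBER,0,1e-4,1e-4).ravel();print("nose front",l,"yaw",np.arctan2(-l[0],l[1])%np.pi, w[[0,-1],:2])
```

```text
heights [0.0057 0.0068 0.008  0.0313 0.0443]
edge dir yaw 0.19215414 pt [ 0.56442666 -0.08078714] res 0.00025151053
edge dir yaw 0.19214101 pt [ 0.59436136 -0.20166835] res 1.9007087e-08
255 l 26 [[256.5, 230.0], [257.5, 255.0]] yaw 0.2237726 pt [ 0.64057565 -0.09732446]
255 r 26 [[264.5, 230.0], [264.5, 255.0]] yaw 0.17779711 pt [ 0.63783926 -0.0866309 ]
cheek z [0.033  0.0425 0.0437]
298 l 26 [[303.5, 230.0], [302.5, 255.0]] yaw 0.1595524 pt [ 0.62849    -0.03005916]
298 r 26 [[309.5, 230.0], [309.5, 255.0]] yaw 0.21531434 pt [ 0.6218191  -0.02160393]
cheek z [0.0075 0.0426 0.0438]
nose rect ((665.315185546875, -53.26971435546875), (47.46576690673828, 126.45272064208984), 11.188507080078125)
nose front [ 0.20063664 -0.97966576  0.6606121  -0.04963368] yaw 0.20200777 [[ 0.67392326 -0.11052996]
 [ 0.65414996  0.00820867]]
```

Emit:
{"api": "move_arm", "payload": {
  "series": [
    [5,5.0,34,5,0.19],
    [5,5.0,34,5,0.19],
    [5,5.0,34,5,0.19],
    [5,5.0,34,5,0.19],
    [5,5.0,34,5,0.19],
    [5,5.0,34,5,0.19],
    [5,5.0,34,5,0.19],
    [5,5.0,34,5,0.19],
    [5,5.0,34,5,0.19],
    [5,5.0,34,5,0.19]
  ]
}}

```text
t: 2.98
eef_pos: [0.4212, 0.2464, 0.2482]
tool_rot: [-0.002, -0.006, 1.0, 0.001]
ft_force: [0.2, 0.5, -0.1]
gripper_width: 0.0498
```

Run:
```python
from h import *
go((.45,.28,.24),3.14)
c=camera_params("wrist"); im,d=read_camera("wrist")
cv2.imwrite("pics/w2.png",im[...,::-1]); np.savez("pics/w2.npz",im=im,d=d,**c)
```

```text
shift cm [-2.93  3.33  0.82] turn 0.014 rows>= 2 q6 -1.12 eef [0.4212 0.2464 0.2482] yaw -3.1292
```

View pics/w2.png

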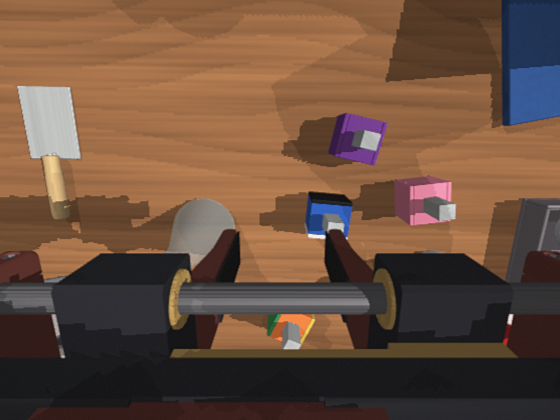

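The black tile edge is at about (328,197) and the post at (333,222), with white on the far side near (315,236), consistent with the top view. Fitting the pose now.

Run:
```python
from h import *
z=np.load("pics/w2.npz"); im,d=z["im"],z["d"]; c={k:z[k] for k in("K","origin","attitude")}
vv,uu=np.mgrid[:420,:560]; P=world(c,uu,vv,d)
hsv=cv2.cvtColor(im,cv2.COLOR_RGB2HSV).astype(int)
roi=(uu>300)&(uu<358)&(vv>185)&(vv<245)
t=roi&(abs(P[...,2]-.05)<.004)
r=cv2.minAreaRect(P[t][:,:2].astype(np.float32)*1000); print("top",t.sum(),r)
# left edge of top & near edge
E=[]
for v in range(196,236):
    k=np.where(t[v])[0]
    if len(k): E.append((k[0]-.5,v))
E=np.array(E); w=onplane(c,E[:,0],E[:,1],.05)[:,:2].astype(np.float32); l=cv2.fitLine(w,cv2.DIST_HUBER,0,1e-4,1e-4).ravel(); print("left edge yaw",np.arctan2(l[1],l[0]),l[2:], E[[0,-1]])
E=[]
for u in range(312,350):
    k=np.where(t[:,u])[0]
    if len(k): E.append((u,k[0]-.5))
E=np.array(E); w=onplane(c,E[:,0],E[:,1],.05)[:,:2].astype(np.float32); l=cv2.fitLine(w,cv2.DIST_HUBER,0,1e-4,1e-4).ravel(); print("near edge yaw",np.arctan2(-l[0],l[1]),l[2:],E[[0,-1]])
for lo,hi in((.083,.093),(.056,.083)):
    p=roi&(P[...,2]>lo)&(P[...,2]<hi)&(hsv[...,1]<60)&(hsv[...,2]>90)
    if p.any(): print("post",p.sum(),P[p].mean(0),cv2.minAreaRect(P[p][:,:2].astype(np.float32)*1000),(uu[p].min(),uu[p].max(),vv[p].min(),vv[p].max()))
```

```text
top 1099 ((458.67254638671875, 304.96514892578125), (49.983543395996094, 50.84498977661133), 85.6653060913086)
left edge yaw -0.08099234 [0.45236394 0.28012374] [[311.5 198. ]
 [306.5 235. ]]
near edge yaw -0.078137234 [0.4331127  0.31039056] [[312.  197.5]
 [349.  200.5]]
post 145 [0.45330658 0.30492506 0.08822329] ((454.9637145996094, 305.40765380859375), (18.12822723388672, 11.111953735351562), 86.68278503417969) (np.int64(326), np.int64(343), np.int64(221), np.int64(232))
post 141 [0.45215169 0.30209828 0.07002331] ((452.95159912109375, 301.52911376953125), (10.95541000366211, 22.66591453552246), 36.274566650390625) (np.int64(322), np.int64(340), np.int64(214), np.int64(230))
```

```bash
python3 -c "
from h import *
go((.4587,.305,.12),3.065);go((.4587,.305,.069),3.065)"
```

```text
shift cm [-3.75  5.99 12.87] turn 0.088 rows>= 4 q6 -1.13 eef [0.4222 0.2447 0.2487] yaw -3.1304
shift cm [-3.76  5.98 17.97] turn 0.088 rows>= 5 q6 -1.13 eef [0.4222 0.2447 0.2487] yaw -3.1304
```

Emit:
{"api": "move_arm", "payload": {
  "series": [
    [5,-3.75,6.0,5,0.088],
    [5,-3.75,6.0,5,0.088],
    [5,-3.75,6.0,8,0.088],
    [5,-3.75,6.0,11,0.088],
    [5,-3.75,6.0,13,0.088],
    [5,-3.75,6.0,15,0.088],
    [5,-3.75,6.0,17,0.088],
    [5,-3.75,6.0,17.95,0.088],
    [5,-3.75,6.0,17.95,0.088],
    [5,-3.75,6.0,17.95,0.088]
  ]
}}

```text
t: 3.87
eef_pos: [0.4591, 0.3043, 0.0695]
tool_rot: [-0.001, 0.039, 0.999, 0.0]
ft_force: [0.3, -0.0, 0.4]
gripper_width: 0.0498
```

Run:
```python
from h import *
go((.4587,.305,.069),3.065); print(observe()["ft_force"])
c=camera_params("wrist"); im,d=read_camera("wrist")
cv2.imwrite("pics/w3.png",im[100:330,130:430][...,::-1].repeat(2,0).repeat(2,1))
```

```text
shift cm [0.05 0.07 0.05] turn -0.002 rows>= 1 q6 -0.97 eef [0.4591 0.3043 0.0695] yaw 3.0629
[ 0.28227505 -0.01250201  0.40175777]
```

View pics/w3.png

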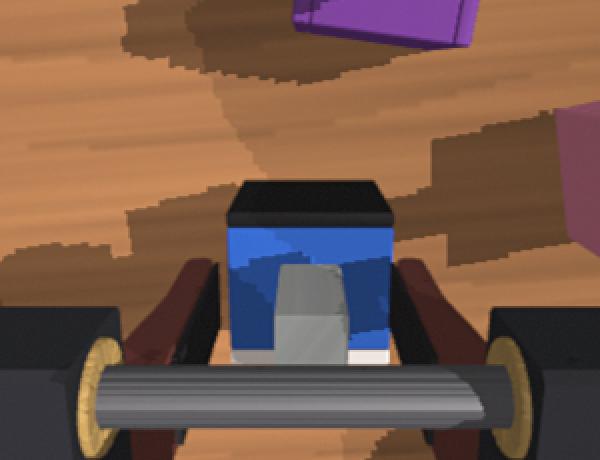

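The fingers straddle the post, centred and square: post at (310,310), black tile towards the camera. I close and lift.

Emit:
{"api": "move_arm", "payload": {
  "series": [
    [1,0,0,0,0],
    [1,0,0,0,0],
    [1,0,0,0,0],
    [1,0,0,0,0],
    [1,0,0,0,0],
    [1,0,0,0,0],
    [1,0,0,-2,0],
    [1,0,0,-6,0],
    [1,0,0,-10,0],
    [1,0,0,-14,0],
    [1,0,0,-18,0],
    [1,0,0,-18,0]
  ]
}}

```text
t: 4.92
eef_pos: [0.4612, 0.3055, 0.26]
tool_rot: [0.005, 0.039, 0.999, 0.004]
ft_force: [-0.2, -0.8, -1.9]
gripper_width: 0.0174
```

```bash
cat >> h.py <<'E'
A=.195; EX=np.array([np.cos(A),np.sin(A),0]); EY=np.array([-EX[1],EX[0],0]); BO=np.array([.6458,-.0559,0])
def bay(x,y,z): return BO+EX*x/1e3+EY*y/1e3+[0,0,z/1e3]   # mm; z above table
E
python3 -c "
from h import *
go(bay(-48,0,245),A+np.pi); s=observe(); print(s['ft_force'],s['gripper_width'])
c=camera_params('wrist'); im,d=read_camera('wrist')
np.savez('pics/w4.npz',im=im,d=d,**c)
cv2.imwrite('pics/w4.png',im[100:330,130:430][...,::-1].repeat(2,0).repeat(2,1))"
```

```text
shift cm [-16.59 -35.9    1.37] turn -0.273 rows>= 10 q6 -0.97 eef [0.4612 0.3055 0.26  ] yaw 3.0634
[-0.22693685 -0.75984177 -1.85284386] 0.017421276256191682
```

View pics/w4.png

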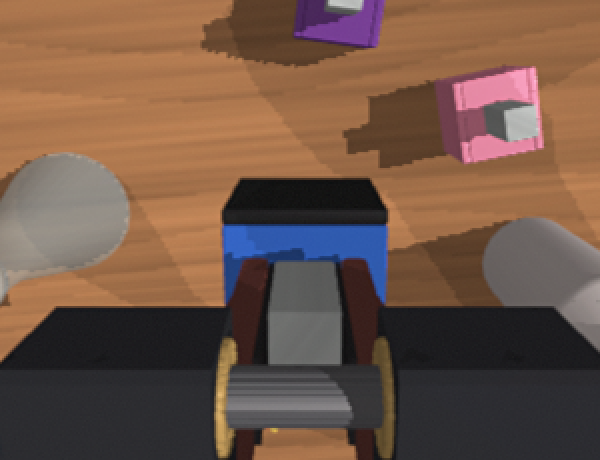

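Held square. Now the carry to above the bay.

Emit:
{"api": "move_arm", "payload": {
  "series": [
    [1,-16.6,-35.9,1,-0.273],
    [1,-16.6,-35.9,1,-0.273],
    [1,-16.6,-35.9,1,-0.273],
    [1,-16.6,-35.9,1,-0.273],
    [1,-16.6,-35.9,1,-0.273],
    [1,-16.6,-35.9,1,-0.273],
    [1,-16.6,-35.9,1,-0.273],
    [1,-16.6,-35.9,1,-0.273],
    [1,-16.6,-35.9,1,-0.273],
    [1,-16.6,-35.9,1,-0.273],
    [1,-16.6,-35.9,1,-0.273],
    [1,-16.6,-35.9,1,-0.273]
  ]
}}

```text
t: 5.97
eef_pos: [0.5978, -0.0669, 0.2409]
tool_rot: [0.001, -0.096, 0.995, 0.003]
ft_force: [0.1, 1.0, -3.5]
gripper_width: 0.0175
```

```bash
python3 -c "
from h import *
go(bay(-48,0,140),A+np.pi); go(bay(-48,0,100),A+np.pi); print(observe()['ft_force'])"
```

```text
shift cm [-0.1   0.09 10.09] turn -0.003 rows>= 3 q6 -1.93 eef [ 0.5978 -0.0669  0.2409] yaw -2.9497
shift cm [-0.09  0.07 14.09] turn -0.003 rows>= 4 q6 -1.93 eef [ 0.5978 -0.0669  0.2409] yaw -2.9497
[ 0.05623312  1.01881937 -3.46991578]
```

Emit:
{"api": "move_arm", "payload": {
  "series": [
    [1,-0.1,0.1,3,0],
    [1,-0.1,0.1,6,0],
    [1,-0.1,0.1,9,0],
    [1,-0.1,0.1,11.5,0],
    [1,-0.1,0.1,12,0],
    [1,-0.1,0.1,12,0]
  ]
}}

```text
t: 6.47
eef_pos: [0.5966, -0.0634, 0.1172]
tool_rot: [-0.002, -0.097, 0.995, 0.004]
ft_force: [-0.5, -0.1, -2.5]
gripper_width: 0.0178
```

```bash
python3 -c "
from h import *
go(bay(-48,0,77),A+np.pi); print(observe()['ft_force'])
c=camera_params('wrist'); im,d=read_camera('wrist')
np.savez('pics/w5.npz',im=im,d=d,**c)
g=im.copy()
for x,y,z in [(-45,29,42),(-45,-29,42),(-78,29,36),(-78,-29,36),(-85,65,6),(-85,-65,6)]:
    u,v=proj(c,bay(x,y,z)); cv2.circle(g,(int(u),int(v)),2,(255,0,255),-1)
cv2.imwrite('pics/w5.png',g[100:330,130:430][...,::-1].repeat(2,0).repeat(2,1))"
```

```text
shift cm [-0.19 -0.26  4.01] turn -0.002 rows>= 1 q6 -1.93 eef [ 0.5966 -0.0634  0.1172] yaw -2.9482
[-0.52908012 -0.09766372 -2.49733045]
```

View pics/w5.png

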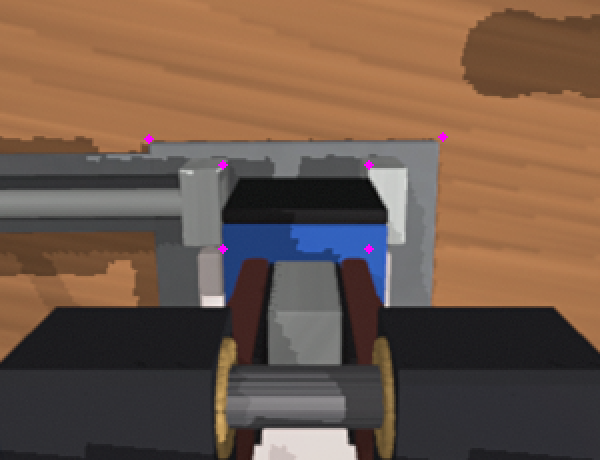

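The model marks sit on the guide and keeper inner corners, at (223,165) and (368,165). I correct the 2–3 mm residual, settle, then lower.

Emit:
{"api": "move_arm", "payload": {
  "series": [
    [1,-0.2,-0.25,0,0],
    [1,-0.2,-0.25,0,0],
    [1,-0.2,-0.25,0,0],
    [1,-0.2,-0.25,0,0]
  ]
}}

```text
t: 6.85
eef_pos: [0.6011, -0.066, 0.1217]
tool_rot: [0.001, -0.096, 0.995, 0.003]
ft_force: [-0.2, 0.8, -3.2]
gripper_width: 0.0177
```

```bash
python3 -c "
from h import *
go(bay(-48,0,77),A+np.pi); print(observe()['ft_force'])"
```

```text
shift cm [0.23 0.1  4.47] turn -0.002 rows>= 2 q6 -1.93 eef [ 0.6011 -0.066   0.1217] yaw -2.9485
[-0.22089099  0.79095005 -3.17135629]
```

Emit:
{"api": "move_arm", "payload": {
  "series": [
    [1,0.15,0.1,1.2,0],
    [1,0.15,0.1,2.4,0],
    [1,0.15,0.1,3.4,0],
    [1,0.15,0.1,4.0,0],
    [1,0.15,0.1,4.4,0],
    [1,0.15,0.1,4.5,0],
    [1,0.15,0.1,4.5,0],
    [1,0.15,0.1,4.5,0]
  ]
}}

```text
t: 7.52
eef_pos: [0.5993, -0.0648, 0.0769]
tool_rot: [0.001, -0.096, 0.995, 0.004]
ft_force: [-2.7, 1.2, 1.3]
gripper_width: 0.0178
```

```bash
python3 -c "
from h import *
go(bay(-48,0,77),A+np.pi);go(bay(-25,0,77),A+np.pi);go(bay(-18,0,77),A+np.pi); print(observe()['ft_force'])"
```

```text
shift cm [ 0.06 -0.03 -0.01] turn -0.002 rows>= 1 q6 -1.93 eef [ 0.5993 -0.0648  0.0769] yaw -2.9484
shift cm [-2.24 -0.02 -0.  ] turn -0.002 rows>= 1 q6 -1.93 eef [ 0.5993 -0.0648  0.0769] yaw -2.9484
shift cm [-2.94 -0.02 -0.  ] turn -0.002 rows>= 1 q6 -1.93 eef [ 0.5993 -0.0648  0.0769] yaw -2.9484
[-2.66824093  1.18617125  1.25151772]
```

Emit:
{"api": "move_arm", "payload": {
  "series": [
    [1,-0.7,0,-0.08,0],
    [1,-1.4,0,-0.08,0],
    [1,-2.0,0,-0.08,0],
    [1,-2.4,0,-0.08,0],
    [1,-2.7,0,-0.08,0],
    [1,-2.9,0,-0.08,0],
    [1,-2.9,0,-0.08,0],
    [1,-2.9,0,-0.08,0],
    [1,-2.9,0,-0.08,0]
  ]
}}

```text
t: 8.27
eef_pos: [0.6272, -0.0594, 0.0772]
tool_rot: [0.0, -0.096, 0.995, 0.004]
ft_force: [-2.0, -0.7, -5.0]
gripper_width: 0.0178
```

```bash
python3 -c "
from h import *
go(bay(-18,0,77),A+np.pi); f=observe()['ft_force']; print(f, f@EX)
c=camera_params('wrist'); im,d=read_camera('wrist')
np.savez('pics/w6.npz',im=im,d=d,**c)
cv2.imwrite('pics/w6.png',im[100:330,130:430][...,::-1].repeat(2,0).repeat(2,1))
c=camera_params('scene'); im,d=read_camera('scene')
u,v=map(int,proj(c,bay(-20,0,50)));cv2.imwrite('pics/s6.png',cv2.resize(im[v-60:v+60,u-80:u+80],None,fx=5,fy=5,interpolation=cv2.INTER_CUBIC)[...,::-1])"
```

```text
shift cm [-0.09 -0.02  0.02] turn -0.002 rows>= 1 q6 -1.92 eef [ 0.6272 -0.0594  0.0772] yaw -2.9486
[-2.01168758 -0.70296105 -5.03581763] -2.1097717402970693
```

View pics/w6.png

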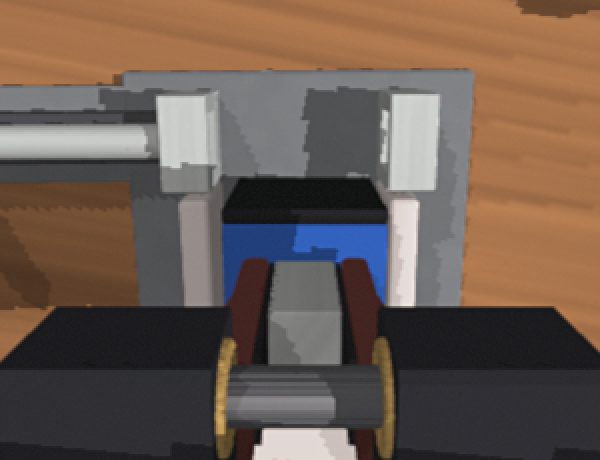

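The white end is in the bay. The force along the axis is about -2.1 N, so the plate is depressed, but I want more margin and push a little further.

Emit:
{"api": "move_arm", "payload": {
  "series": [
    [1,-0.15,0,0,0],
    [1,-0.25,0,0,0],
    [1,-0.25,0,0,0],
    [1,-0.25,0,0,0],
    [1,-0.25,0,0,0]
  ]
}}

```text
t: 8.78
eef_pos: [0.6296, -0.0589, 0.0773]
tool_rot: [0.0, -0.096, 0.995, 0.004]
ft_force: [-2.5, -0.2, -3.9]
gripper_width: 0.0178
```

```bash
python3 -c "
from h import *
go(bay(-18,0,77),A+np.pi); f=observe()['ft_force']; print(f, f@EX, f@EY)"
```

```text
shift cm [ 0.16 -0.02  0.03] turn -0.002 rows>= 1 q6 -1.91 eef [ 0.6296 -0.0589  0.0773] yaw -2.9485
[-2.47204557 -0.19851877 -3.92487617] -2.463660838941691 0.28424332592937535
```

Emit:
{"api": "move_arm", "payload": {
  "series": [
    [1,-0.1,0,0,0],
    [1,-0.15,0,0,0],
    [1,-0.15,0,0,0],
    [1,-0.15,0,0,0],
    [1,-0.15,0,0,0],
    [1,-0.15,0,0,0]
  ]
}}

```text
t: 9.28
eef_pos: [0.631, -0.0586, 0.0773]
tool_rot: [-0.0, -0.096, 0.995, 0.004]
ft_force: [-4.3, -0.4, -2.8]
gripper_width: 0.018
```

```bash
python3 -c "
from h import *
go(bay(-18,0,77),A+np.pi); f=observe()['ft_force']; print(f, f@EX, f@EY)"
```

```text
shift cm [ 0.3  -0.02  0.03] turn -0.002 rows>= 1 q6 -1.91 eef [ 0.631  -0.0586  0.0773] yaw -2.9485
[-4.25201403 -0.39890397 -2.8195954 ] -4.248722697926974 0.4325542116834804
```

Force has risen to about 4.2 N, so the plate is essentially fully in. I back out, lift clear and turn.

Emit:
{"api": "move_arm", "payload": {
  "series": [
    [1,1,0,-0.05,0],
    [1,2,0,-0.05,0],
    [1,3.2,0,-0.05,0],
    [1,3.3,0,-1,0],
    [1,3.3,0,-3,0],
    [1,3.3,0,-6,0],
    [1,4,0,-9.5,0],
    [1,4,0,-13,0.1],
    [1,4,0,-14,0.2],
    [1,4,0,-14,0.3],
    [1,4,0,-14,0.4],
    [1,4,0,-14,0.5]
  ]
}}

```text
t: 10.28
eef_pos: [0.5932, -0.0671, 0.2195]
tool_rot: [0.001, 0.155, 0.988, 0.004]
ft_force: [-0.1, 0.1, -3.9]
gripper_width: 0.0179
```

Emit:
{"api": "move_arm", "payload": {
  "series": [
    [1,0,0,0,1.4],
    [1,0,0,0,1.4],
    [1,0,0,0,1.4],
    [1,0,0,0,1.4],
    [1,0,0,0,1.4],
    [1,0,0,0,1.4],
    [1,0,0,0,1.4],
    [1,0,0,0,1.4],
    [1,0,0,0,1.4],
    [1,0,0,0,1.4],
    [1,0,0,0,1.4],
    [1,0,0,0,1.4]
  ]
}}

```text
t: 11.28
eef_pos: [0.5945, -0.0668, 0.221]
tool_rot: [-0.0, 0.757, 0.653, 0.005]
ft_force: [0.3, 0.1, -3.5]
gripper_width: 0.0182
```

```bash
python3 -c "
from h import *
go(bay(-48,0,200),A); s=observe();print(s['ft_force'],s['gripper_width'])"
```

```text
shift cm [0.2  0.38 2.11] turn 1.229 rows>= 10 q6 -0.02 eef [ 0.5945 -0.0668  0.221 ] yaw 1.4237
[ 0.28120163  0.07565118 -3.53996491] 0.018243309875351194
```

Emit:
{"api": "move_arm", "payload": {
  "series": [
    [1,0.2,0.4,0.5,1.23],
    [1,0.2,0.4,1,1.23],
    [1,0.2,0.4,1.5,1.23],
    [1,0.2,0.4,2,1.23],
    [1,0.2,0.4,2,1.23],
    [1,0.2,0.4,2,1.23],
    [1,0.2,0.4,2,1.23],
    [1,0.2,0.4,2,1.23],
    [1,0.2,0.4,2,1.23],
    [1,0.2,0.4,2,1.23],
    [1,0.2,0.4,2,1.23],
    [1,0.2,0.4,2,1.23]
  ]
}}

```text
t: 12.28
eef_pos: [0.5997, -0.0651, 0.2022]
tool_rot: [-0.003, 0.995, 0.098, 0.005]
ft_force: [0.1, 0.1, -3.5]
gripper_width: 0.018
```

```bash
python3 -c "
from h import *
go(bay(-48,0,120),A);go(bay(-48,0,77),A); s=observe();print(s['ft_force'],s['gripper_width'])"
```

```text
shift cm [-0.19  0.03  8.21] turn 0.002 rows>= 2 q6 1.21 eef [ 0.5997 -0.0651  0.2022] yaw 0.1972
shift cm [-0.24  0.05 12.51] turn 0.002 rows>= 4 q6 1.21 eef [ 0.5997 -0.0651  0.2022] yaw 0.1972
[ 0.0687522   0.14322511 -3.51549244] 0.01796109808829005
```

Emit:
{"api": "move_arm", "payload": {
  "series": [
    [1,-0.2,0,2,0],
    [1,-0.2,0,4,0],
    [1,-0.2,0,6,0],
    [1,-0.2,0,7.5,0],
    [1,-0.2,0,8,0],
    [1,-0.2,0,8,0],
    [1,-0.2,0,8,0],
    [1,-0.2,0,8,0]
  ]
}}

```text
t: 12.95
eef_pos: [0.5995, -0.065, 0.1241]
tool_rot: [-0.003, 0.995, 0.099, 0.007]
ft_force: [0.0, -0.2, -4.1]
gripper_width: 0.0181
```

```bash
python3 -c "
from h import *
go(bay(-48,0,77),A); s=observe();print(s['ft_force'],s['gripper_width'])
c=camera_params('scene'); im,d=read_camera('scene')
u,v=map(int,proj(c,bay(-20,0,50)));cv2.imwrite('pics/s7.png',cv2.resize(im[v-60:v+60,u-80:u+80],None,fx=4,fy=4,interpolation=cv2.INTER_CUBIC)[...,::-1])"
```

```text
shift cm [-0.15  0.02  4.7 ] turn 0.003 rows>= 2 q6 1.2 eef [ 0.5995 -0.065   0.1241] yaw 0.1981
[ 0.03705148 -0.19105029 -4.08363262] 0.018050000445480996
```

View pics/s7.png

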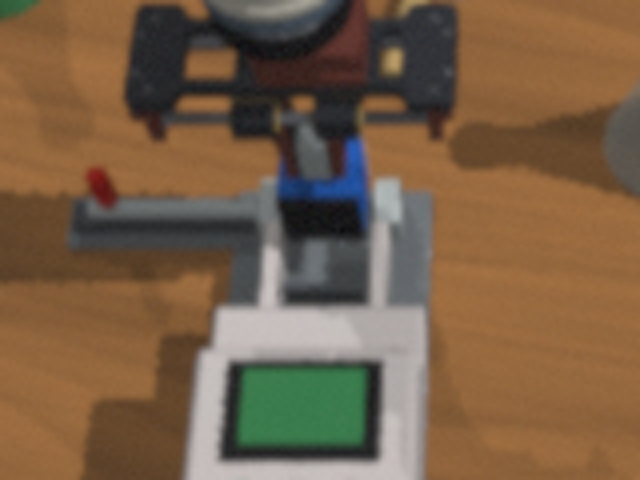

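The black end now faces the reader at (320,215), with the block over the bay between the cheeks. I lower it.

Emit:
{"api": "move_arm", "payload": {
  "series": [
    [1,-0.1,0,1.2,0],
    [1,-0.1,0,2.4,0],
    [1,-0.1,0,3.4,0],
    [1,-0.1,0,4.1,0],
    [1,-0.1,0,4.5,0],
    [1,-0.1,0,4.65,0],
    [1,-0.1,0,4.65,0],
    [1,-0.1,0,4.65,0]
  ]
}}

```text
t: 13.67
eef_pos: [0.5993, -0.0651, 0.0777]
tool_rot: [-0.002, 0.995, 0.099, 0.007]
ft_force: [0.5, 0.3, -4.5]
gripper_width: 0.0181
```

```bash
python3 -c "
from h import *
go(bay(-16,0,77),A); s=observe();f=s['ft_force'];print(f,f@EX,f@EY,s['gripper_width'])"
```

```text
shift cm [3.14 0.01 0.12] turn 0.003 rows>= 1 q6 1.2 eef [ 0.5993 -0.0651  0.0777] yaw 0.1979
[ 0.48863254  0.29643467 -4.45096128] 0.536810930485309 0.19613590689850227 0.018098272969000472
```

Emit:
{"api": "move_arm", "payload": {
  "series": [
    [1,0.7,0,0,0],
    [1,1.4,0,0,0],
    [1,2.0,0,0,0],
    [1,2.4,0,0,0],
    [1,2.7,0,0,0],
    [1,2.9,0,0,0],
    [1,2.95,0,0,0],
    [1,2.95,0,0,0],
    [1,2.95,0,0,0]
  ]
}}

```text
t: 14.42
eef_pos: [0.6279, -0.0593, 0.078]
tool_rot: [-0.002, 0.995, 0.099, 0.007]
ft_force: [-1.8, -1.2, -3.4]
gripper_width: 0.018
```

```bash
python3 -c "
from h import *
go(bay(-16,0,77),A); s=observe();f=s['ft_force'];print(f,f@EX,f@EY,s['gripper_width'])"
```

```text
shift cm [0.22 0.01 0.1 ] turn 0.003 rows>= 1 q6 1.22 eef [ 0.6279 -0.0593  0.078 ] yaw 0.1979
[-1.83125847 -1.24781042 -3.35226475] -2.0383357598749003 -0.8693248969955316 0.01800783347624897
```

Same force as before at this depth. Another 3 mm to match the first press.

Emit:
{"api": "move_arm", "payload": {
  "series": [
    [1,0.1,0,0,0],
    [1,0.2,0,0,0],
    [1,0.3,0,0,0],
    [1,0.3,0,0,0],
    [1,0.3,0,0,0],
    [1,0.3,0,0,0]
  ]
}}

```text
t: 14.92
eef_pos: [0.6307, -0.0588, 0.0779]
tool_rot: [-0.002, 0.995, 0.099, 0.007]
ft_force: [-3.4, -0.3, -3.0]
gripper_width: 0.0176
```

```bash
python3 -c "
from h import *
go(bay(-16,0,77),A); s=observe();f=s['ft_force'];print(f,f@EX,f@EY,s['gripper_width'])"
```

```text
shift cm [-0.06  0.01  0.09] turn 0.003 rows>= 1 q6 1.22 eef [ 0.6307 -0.0588  0.0779] yaw 0.1978
[-3.42615584 -0.28164152 -2.97400035] -3.4157949084130963 0.38757058993343707 0.01761710274017736
```

Force is about 3.4 N, so the plate is about 7.5 mm in. I ease back 5.5 mm so the plate stays lightly loaded, and set the block on the floor.

Emit:
{"api": "move_arm", "payload": {
  "series": [
    [1,-0.2,0,0,0],
    [1,-0.4,0,0,0],
    [1,-0.55,0,0,0],
    [1,-0.55,0,0.08,0],
    [1,-0.55,0,0.14,0],
    [1,-0.55,0,0.2,0],
    [1,-0.55,0,0.2,0],
    [1,-0.55,0,0.2,0]
  ]
}}

```text
t: 15.58
eef_pos: [0.6257, -0.0598, 0.077]
tool_rot: [-0.002, 0.995, 0.099, 0.007]
ft_force: [-2.9, 0.4, 4.3]
gripper_width: 0.0177
```

```bash
python3 -c "
from h import *
go(bay(-21,0,76),A); s=observe();f=s['ft_force'];print(f,f@EX,f@EY,s['gripper_width'])"
```

```text
shift cm [-0.05  0.01  0.1 ] turn 0.003 rows>= 1 q6 1.22 eef [ 0.6257 -0.0598  0.077 ] yaw 0.198
[-2.91699589  0.37322678  4.26679237] -2.7893931626482726 0.9313694498166556 0.017654138461783507
```

Emit:
{"api": "move_arm", "payload": {
  "series": [
    [4,0,0,-0.05,0],
    [4,0,0,-0.05,0],
    [4,0,0,-0.05,0],
    [4,0,0,-0.05,0],
    [4,0,0,-0.05,0],
    [4,0,0,-2,0],
    [4,0,0,-5,0],
    [4,0,0,-8,0],
    [4,0,0,-8,0],
    [4,0,0,-8,0]
  ]
}}

```text
t: 16.42
eef_pos: [0.6258, -0.0605, 0.1599]
tool_rot: [-0.002, 0.995, 0.099, 0.01]
ft_force: [0.9, 0.7, -1.0]
gripper_width: 0.0399
```

```bash
python3 -c "
from h import *
go(bay(-62,-150,135),A);go(bay(-62,-150,55),A); s=observe();f=s['ft_force'];print(f,s['gripper_width'])
c=camera_params('scene'); im,d=read_camera('scene')
u,v=map(int,proj(c,bay(-20,0,50)));cv2.imwrite('pics/s8.png',cv2.resize(im[v-60:v+60,u-80:u+80],None,fx=5,fy=5,interpolation=cv2.INTER_CUBIC)[...,::-1])"
```

```text
shift cm [-4.24 14.93  2.38] turn 0.003 rows>= 4 q6 1.22 eef [ 0.6258 -0.0605  0.1599] yaw 0.1979
shift cm [-4.4  14.94 10.38] turn 0.003 rows>= 5 q6 1.22 eef [ 0.6258 -0.0605  0.1599] yaw 0.1979
[ 0.93124746  0.67348621 -1.03861022] 0.03986353910565368
```

View pics/s8.png

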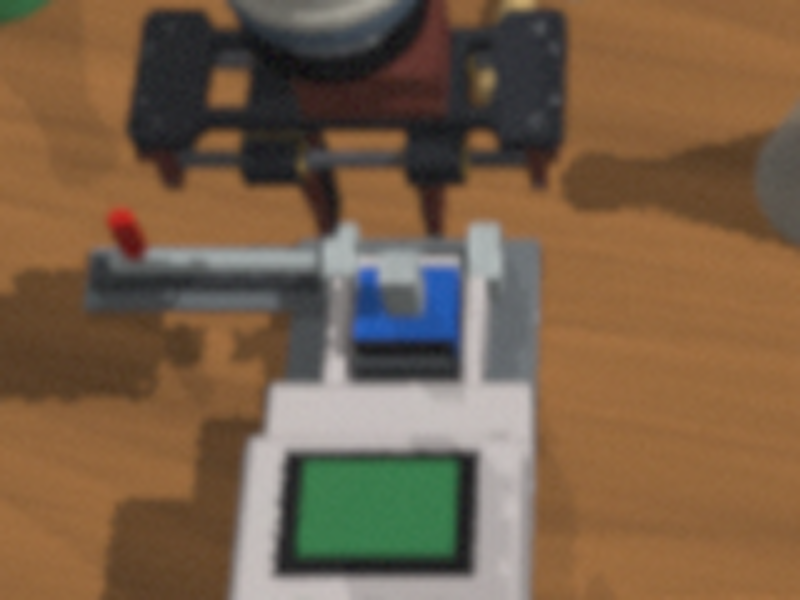

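The block stands in the bay with the black tile towards the plate and the white end behind. Next is the knob at (125,235).

Emit:
{"api": "move_arm", "payload": {
  "series": [
    [4,-4.3,14.9,0,0],
    [4,-4.3,14.9,0,0],
    [4,-4.3,14.9,0,0],
    [4,-4.3,14.9,0,0],
    [4,-4.3,14.9,2,0],
    [4,-4.3,14.9,2.4,0],
    [4,-4.3,14.9,2.4,0]
  ]
}}

```text
t: 17.05
eef_pos: [0.6107, -0.2141, 0.1279]
tool_rot: [-0.004, 0.995, 0.098, 0.005]
ft_force: [-0.4, 0.4, -0.4]
gripper_width: 0.0401
```

Run:
```python
from h import *
go(bay(-62,-150,55),A)
c=camera_params('wrist'); im,d=read_camera('wrist'); cv2.imwrite('pics/w9.png',im[100:330,130:430][...,::-1].repeat(2,0).repeat(2,1))
vv,uu=np.mgrid[:420,:560]; P=world(c,uu,vv,d); hsv=cv2.cvtColor(im,cv2.COLOR_RGB2HSV)
k=((hsv[...,0]<5)|(hsv[...,0]>174))&(hsv[...,1]>200)&(hsv[...,2]>120)&(P[...,2]>.03)&(P[...,2]<.08)
p=P[k]; q=(p-BO)*1000; print(k.sum(),uu[k].min(),uu[k].max(),"bay x",np.percentile(q@EX,[5,50,95]).round(1),"y",np.percentile(q@EY,[2,50,98]).round(1),"z",p[:,2].min(),p[:,2].max())
```

```text
shift cm [0.24 0.22 7.29] turn 0.002 rows>= 2 q6 0.98 eef [ 0.6107 -0.2141  0.1279] yaw 0.1973
15 271 285 bay x [-56.7 -54.  -53.6] y [-149.7 -140.3 -139.5] z 0.04634182723501429 0.07191844301385339
```

Emit:
{"api": "move_arm", "payload": {
  "series": [
    [4,0.25,0,1,0],
    [4,0.25,0,2.5,0],
    [4,0.25,0,4,0],
    [4,0.25,0,5.5,0],
    [4,0.25,0,6.7,0],
    [4,0.25,0,7.2,0],
    [4,0.25,0,7.2,0],
    [4,0.25,0,7.2,0]
  ]
}}

```text
t: 17.77
eef_pos: [0.6149, -0.2122, 0.058]
tool_rot: [-0.003, 0.995, 0.099, 0.006]
ft_force: [-0.3, 0.1, 0.3]
gripper_width: 0.04
```

Emit:
{"api": "move_arm", "payload": {
  "series": [
    [1,0,0,0,0],
    [1,0,0,0,0],
    [1,0,0,0,0],
    [1,0,0,0,0],
    [1,0,0,0,0],
    [1,0,0,0,0]
  ]
}}

```text
t: 18.27
eef_pos: [0.6152, -0.2121, 0.0587]
tool_rot: [-0.003, 0.995, 0.099, 0.006]
ft_force: [-0.5, 1.2, 2.3]
gripper_width: 0.0135
```

Run:
```python
from h import *
s=observe(); q=(s['eef_pos']-BO)*1000; print("bay",q@EX,q@EY,q[2],s['ft_force'],s['gripper_width']); go(bay(-62,-64,55),A)
```

```text
bay -60.26553621296527 -147.31727600451208 58.73948045025542 [-0.53043493  1.23056617  2.28429735] 0.013478549461864518
shift cm [-0.14 -8.33  0.42] turn 0.004 rows>= 3 q6 0.98 eef [ 0.6152 -0.2121  0.0587] yaw 0.1991
```

Knob gripped at 13.5 mm. I slide it 8.6 cm along bay +y.

Emit:
{"api": "move_arm", "payload": {
  "series": [
    [1,0,-1,0,0],
    [1,0,-2,0,0],
    [1,0,-3.2,0,0],
    [1,0,-4.4,0,0],
    [1,0,-5.6,0,0],
    [1,0,-6.8,0,0],
    [1,0,-7.8,0,0],
    [1,0,-8.4,0,0],
    [1,0,-8.6,0,0],
    [1,0,-8.6,0,0],
    [1,0,-8.6,0,0]
  ]
}}

```text
t: 19.18
eef_pos: [0.5989, -0.1317, 0.059]
tool_rot: [0.001, 0.995, 0.098, 0.007]
ft_force: [8.3, -15.6, -7.0]
gripper_width: 0.0133
```

Run:
```python
from h import *
s=observe(); q=(s['eef_pos']-BO)*1000; f=s['ft_force'];print("bay",q@EX,q@EY,q[2],f@EX,f@EY,f[2],s['gripper_width'])
```

```text
bay -60.711987774284175 -65.28159733248502 58.977222781265056 5.104453200851502 -16.868093363030162 -7.035387752250578 0.013339630586229879
```

Emit:
{"api": "move_arm", "payload": {
  "series": [
    [1,0,-0.3,0,0],
    [1,0,-0.5,0,0],
    [1,0,-0.5,0,0],
    [1,0,-0.5,0,0]
  ]
}}

```text
t: 19.52
eef_pos: [0.5989, -0.1316, 0.059]
tool_rot: [0.005, 0.995, 0.097, 0.009]
ft_force: [8.8, -19.4, -6.7]
gripper_width: 0.0133
```

Run:
```python
from h import *
s=observe(); q=(s['eef_pos']-BO)*1000; f=s['ft_force'];print("bay",q@EX,q@EY,q[2],f@EX,f@EY,f[2],s['gripper_width'])
c=camera_params('scene'); im,d=read_camera('scene')
u,v=map(int,proj(c,bay(-40,-20,50)));cv2.imwrite('pics/s10.png',cv2.resize(im[v-50:v+50,u-60:u+60],None,fx=6,fy=6,interpolation=cv2.INTER_CUBIC)[...,::-1])
```

```text
bay -60.712147443469654 -65.2035982215561 58.99743920754898 4.927766090806295 -20.699866414322557 -6.676781661515052 0.01331692884389481
```

View pics/s10.png

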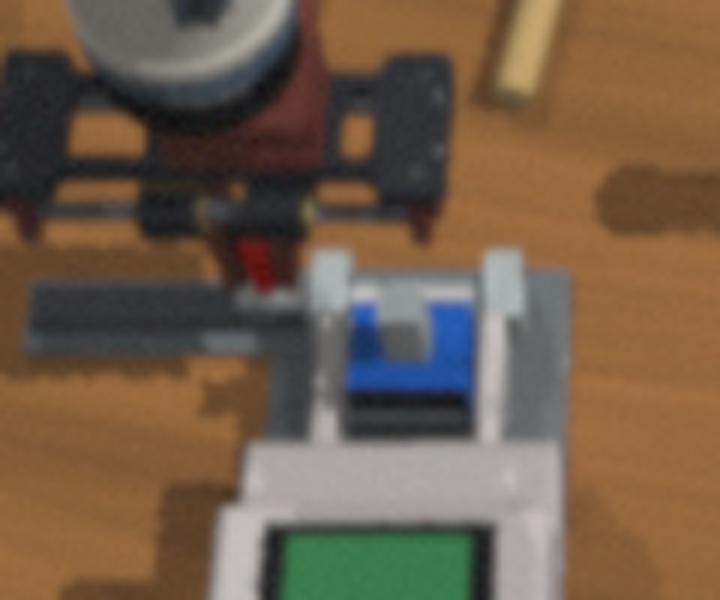

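It stopped hard at y≈-65.2 against the nominal -64, with 20 N resisting. That should be home, but I'll release, lift and check it.

Emit:
{"api": "move_arm", "payload": {
  "series": [
    [3.5,0,0,0,0],
    [3.5,0,0,0,0],
    [3.5,0,0,0,0],
    [3.5,0,0,0,0],
    [3.5,0,0,-2,0],
    [3.5,0,0,-5,0],
    [3.5,0,0,-9,0],
    [3.5,-4,0,-13,0],
    [3.5,-8,0,-16,0],
    [3.5,-10,0,-18,0],
    [3.5,-10,0,-18,0],
    [3.5,-10,0,-18,0]
  ]
}}

```text
t: 20.57
eef_pos: [0.4972, -0.1494, 0.2415]
tool_rot: [0.007, 0.995, 0.097, 0.012]
ft_force: [0.4, 0.5, -0.9]
gripper_width: 0.0354
```

Run:
```python
from h import *
print(observe()['eef_pos'])
for n in('scene','wrist','top'):
    c=camera_params(n); im,d=read_camera(n); np.savez(f'pics/f_{n}.npz',im=im,d=d,**c)
    vv,uu=np.mgrid[:420,:560]; P=world(c,uu,vv,d); hsv=cv2.cvtColor(im,cv2.COLOR_RGB2HSV)
    Q=(P-BO)*1000; bx,by=Q@EX,Q@EY
    k=((hsv[...,0]<8)|(hsv[...,0]>172))&(hsv[...,1]>150)&(abs(bx+62)<30)&(by<-30)&(by>-170)&(P[...,2]<.1)
    if k.any(): print(n,"knob",k.sum(),uu[k].mean(),vv[k].mean(),"x",np.percentile(bx[k],[5,50,95]).round(1),"y",np.percentile(by[k],[5,50,95]).round(1), "ray z=.066:",[((onplane(c,uu[k].mean(),vv[k].mean(),.062)-BO)*1000@e).round(1) for e in(EX,EY)])
    u,v=map(int,proj(c,bay(-40,-20,40))); print(n,u,v)
    g=im[max(v-50,0):v+50,max(u-65,0):u+65]
    cv2.imwrite(f'pics/f_{n}.png',cv2.resize(g,None,fx=6,fy=6,interpolation=cv2.INTER_CUBIC)[...,::-1])
```

```text
[ 0.49718098 -0.14941234  0.24145476]
scene knob 39 203.76923076923077 235.84615384615384 x [-61.5 -53.2 -50. ] y [-70.2 -63.7 -58.9] ray z=.066: [np.float64(-55.9), np.float64(-64.3)]
scene 221 245
wrist knob 168 282.07738095238096 96.99404761904762 x [-67.  -61.8 -55.5] y [-70.  -64.9 -59.8] ray z=.066: [np.float64(-60.6), np.float64(-65.2)]
wrist 241 79
top knob 34 344.5 169.11764705882354 x [-63.7 -58.1 -47.3] y [-71.9 -64.9 -60.2] ray z=.066: [np.float64(-56.7), np.float64(-65.8)]
top 324 168
```

Run:
```python
from h import *
for n in('scene','top'):
    r=[]
    for f in('0','1'):
        if f=='0': im=np.load(f'pics/{n}0im.npy'); c=camera_params(n); d=np.load(f'pics/{n}0.npy')
        else: z=np.load(f'pics/f_{n}.npz'); im=z['im'];d=z['d']; 
        vv,uu=np.mgrid[:420,:560]; P=world(c,uu,vv,d); hsv=cv2.cvtColor(im,cv2.COLOR_RGB2HSV)
        Q=(onplane(c,uu,vv,.06)-BO)*1000; bx,by=Q@EX,Q@EY
        k=((hsv[...,0]<8)|(hsv[...,0]>172))&(hsv[...,1]>150)&(abs(bx+58)<25)&(by<-40)&(by>-170)
        r.append((k.sum(),bx[k].mean().round(1),by[k].mean().round(1)))
    print(n,r,"travel",r[1][2]-r[0][2])
z=np.load('pics/f_wrist.npz');cv2.imwrite('pics/f_w.png',cv2.resize(z['im'][30:160,180:340],None,fx=4.5,fy=4.5,interpolation=cv2.INTER_CUBIC)[...,::-1])
```

```text
scene [(np.int64(46), np.float64(-56.8), np.float64(-143.2)), (np.int64(41), np.float64(-57.4), np.float64(-64.6))] travel 78.6
top [(np.int64(37), np.float64(-57.6), np.float64(-144.6)), (np.int64(34), np.float64(-56.3), np.float64(-66.1))] travel 78.5
```

Both fixed cameras give 78.6 mm of travel, so the bolt didn't start at exactly 0, and the end position is -65±1 against -64. To rule out that a finger stopped on the guide, I measure relative to the guide and then push the knob again from behind with closed fingers.

Run:
```python
from h import *
z=np.load('pics/f_wrist.npz'); im,d=z['im'],z['d']; c={k:z[k] for k in("K","origin","attitude")}
vv,uu=np.mgrid[:420,:560]; P=world(c,uu,vv,d); Q=(P-BO)*1000; bx,by,bz=Q@EX,Q@EY,P[...,2]*1000
m=(bx>-76)&(bx<-50)&(d>0)
for lo,hi in((-55,-25),(25,50)):
    k=m&(by>lo)&(by<hi)&(bz>30)&(bz<45); print("top",k.sum(),"z",np.median(bz[k]).round(1),"y",np.percentile(by[k],[2,98]).round(1),"x",np.percentile(bx[k],[2,98]).round(1))
k=(abs(bx+62)<12)&(abs(by)<27)&(bz>12)&(bz<40); print("bar in gap",k.sum(),np.percentile(by[k],[2,98]) if k.any() else '',np.median(bz[k]) if k.any() else '')
k=(abs(by)<26)&(bz>50)&(bz<60)&(bx>-75)&(bx<20); print("block top x",np.percentile(bx[k],[1,99]).round(1),"y",np.percentile(by[k],[1,99]).round(1))
go(bay(-62,-97,140),A); go(bay(-62,-97,56),A)
```

```text
top 397 z 36.2 y [-52.8 -27.3] x [-75.9 -51. ]
top 373 z 36.3 y [26.4 44.1] x [-75.9 -51. ]
bar in gap 511 [-25.83352685  25.82435128] 29.730198163699484
block top x [-47.2   1.9] y [-24.   25.4]
shift cm [9.98 3.36 9.73] turn -0.0 rows>= 4 q6 1.02 eef [ 0.4978 -0.1487  0.2354] yaw 0.1947
shift cm [ 9.86  3.27 18.12] turn -0.0 rows>= 6 q6 1.02 eef [ 0.4978 -0.1487  0.2354] yaw 0.1947
```

Emit:
{"api": "move_arm", "payload": {
  "series": [
    [0.2,9.9,3.4,5,0],
    [0.2,9.9,3.4,8,0],
    [0.2,9.9,3.4,9.5,0],
    [0.2,9.9,3.4,9.5,0],
    [0.2,9.9,3.4,11,0],
    [0.2,9.9,3.4,13,0],
    [0.2,9.9,3.4,15.5,0],
    [0.2,9.9,3.4,17.5,0],
    [0.2,9.9,3.4,18,0],
    [0.2,9.9,3.4,18,0],
    [0.2,9.9,3.4,18,0]
  ]
}}

```text
t: 21.63
eef_pos: [0.6043, -0.1637, 0.0562]
tool_rot: [0.004, 0.995, 0.097, 0.007]
ft_force: [0.3, 0.1, -0.7]
gripper_width: 0.002
```

Run:
```python
from h import *
s=observe(); q=(s['eef_pos']-BO)*1000; f=s['ft_force'];print("bay",q@EX,q@EY,q[2],f@EX,f@EY,f[2],s['gripper_width'])
```

```text
bay -61.56236171046127 -97.76188169210016 56.19557643234601 0.345083727069942 0.04904503001427107 -0.7221386441114597 0.001991614893623015
```

Emit:
{"api": "move_arm", "payload": {
  "series": [
    [0.2,0,-0.4,0,0],
    [0.2,0,-0.8,0,0],
    [0.2,0,-1.1,0,0],
    [0.2,0,-1.3,0,0],
    [0.2,0,-1.5,0,0],
    [0.2,0,-1.7,0,0],
    [0.2,0,-1.7,0,0],
    [0.2,0,-1.7,0,0]
  ]
}}

```text
t: 22.3
eef_pos: [0.6018, -0.1489, 0.0571]
tool_rot: [0.006, 0.995, 0.097, 0.008]
ft_force: [3.1, -5.4, -0.3]
gripper_width: 0.0017
```

Run:
```python
from h import *
s=observe(); q=(s['eef_pos']-BO)*1000; f=s['ft_force'];print("bay",q@EX,q@EY,q[2],f@EX,f@EY,f[2],s['gripper_width'])
```

```text
bay -61.22635341005301 -82.72309390993685 57.1013295678172 1.9893972047811128 -5.903749136074223 -0.3247903620851995 0.0017206824576828218
```

Emit:
{"api": "move_arm", "payload": {
  "series": [
    [0.2,0,-0.3,0,0],
    [0.2,0,-0.6,0,0],
    [0.2,0,-0.6,0,0],
    [0.2,0,-0.6,0,0],
    [0.2,0,-0.6,0,0]
  ]
}}

```text
t: 22.72
eef_pos: [0.6016, -0.1485, 0.0575]
tool_rot: [0.011, 0.995, 0.095, 0.009]
ft_force: [5.9, -17.6, -5.7]
gripper_width: 0.0013
```

Run:
```python
from h import *
s=observe(); q=(s['eef_pos']-BO)*1000; f=s['ft_force'];print("bay",q@EX,q@EY,q[2],f@EX,f@EY,f[2],s['gripper_width'])
```

```text
bay -61.28685518181175 -82.30742472375911 57.496469092499886 2.3526556217230725 -18.429254912043408 -5.672086590863 0.0013433279307458804
```

A hard stop with no finger near the guide, so the bolt is fully home. I back off, rise clear and do a last check.

Emit:
{"api": "move_arm", "payload": {
  "series": [
    [0.2,0,0.8,0,0],
    [0.2,0,1.5,0,0],
    [0.2,0,1.5,-2,0],
    [0.2,0,1.5,-5,0],
    [0.2,0,1.5,-9,0],
    [0.2,-4,1.5,-13,0],
    [0.2,-8,1.5,-16,0],
    [0.2,-10,1.5,-18,0],
    [0.2,-10,1.5,-18,0],
    [0.2,-10,1.5,-18,0],
    [0.2,-10,1.5,-18,0]
  ]
}}

```text
t: 23.63
eef_pos: [0.5029, -0.1785, 0.236]
tool_rot: [0.011, 0.995, 0.095, 0.01]
ft_force: [-0.4, -0.6, -0.8]
gripper_width: 0.0019
```

Run:
```python
from h import *
s=observe(); print(s['t'],s['eef_pos'],s['ft_force'])
c=camera_params('wrist'); im,d=read_camera('wrist')
vv,uu=np.mgrid[:420,:560]; P=world(c,uu,vv,d); Q=(P-BO)*1000; bx,by,bz=Q@EX,Q@EY,P[...,2]*1000
hsv=cv2.cvtColor(im,cv2.COLOR_RGB2HSV)
k=((hsv[...,0]<8)|(hsv[...,0]>172))&(hsv[...,1]>150)&(abs(bx+62)<20)&(by<-30)&(by>-170)&(bz<100); print("knob y",np.median(by[k]).round(1))
k=(abs(by)<26)&(bz>50)&(bz<60)&(bx>-75)&(bx<20); print("block top x",np.percentile(bx[k],[1,99]).round(1),"y",np.percentile(by[k],[1,99]).round(1),"z",np.median(bz[k]))
k=(abs(bx+62)<8)&(abs(by)<27); print("bar z, y span",np.percentile(bz[k],[50,90]),np.ptp(by[k&(bz>22)&(bz<34)]))
k=(abs(by)<20)&(bx<-15)&(bx>-52)&(bz>45)&(bz<60); print("rear-edge hue/sat (white tile: low sat, high v)",np.median(hsv[k&(bx<-43)],0))
# others moved?
im,d=read_camera('top'); a=cv2.cvtColor(np.load('pics/top0im.npy'),cv2.COLOR_RGB2HSV).astype(int); b=cv2.cvtColor(im,cv2.COLOR_RGB2HSV).astype(int)
for n,h,u,v in(("orange",(8,20),188,171),("pink",(160,178),122,242),("purple",(130,150),158,272),("flask2",(45,80),437,235)):
    r=[]
    for q in(a,b):
        m=(q[...,0]>=h[0])&(q[...,0]<=h[1])&(q[...,1]>(190 if n=="orange" else 90))&(abs(uu-u)<20)&(abs(vv-v)<20); r.append((m.sum(),uu[m].mean().round(1),vv[m].mean().round(1)))
    print(n,r)
```

```text
23.6333 [ 0.50285477 -0.17846757  0.23603178] [-0.43113379 -0.56843071 -0.75884508]
knob y -66.2
block top x [-47.2   1.8] y [-24.1  25.3] z 56.83110745624897
bar z, y span [28.95745975 31.10843276] 53.53780769103664
rear-edge hue/sat (white tile: low sat, high v) [ 12.  22. 240.]
orange [(np.int64(272), np.float64(187.1), np.float64(171.8)), (np.int64(275), np.float64(186.9), np.float64(171.9))]
pink [(np.int64(431), np.float64(124.2), np.float64(242.6)), (np.int64(427), np.float64(124.1), np.float64(242.6))]
purple [(np.int64(370), np.float64(159.7), np.float64(272.2)), (np.int64(364), np.float64(159.6), np.float64(272.2))]
flask2 [(np.int64(897), np.float64(436.6), np.float64(233.4)), (np.int64(389), np.float64(429.1), np.float64(232.0))]
```

Flask2's mask changed. That is probably arm occlusion, but I'll check it in the scene view.

Run:
```python
from h import *
im,d=read_camera('scene'); a=np.load('pics/scene0im.npy'); vv,uu=np.mgrid[:420,:560]
for n,im_ in(("before",a),("after",im)):
    q=cv2.cvtColor(im_,cv2.COLOR_RGB2HSV)
    m=(q[...,0]>=45)&(q[...,0]<=80)&(q[...,1]>90)&(abs(uu-142)<30)&(abs(vv-172)<35)
    print(n,m.sum(),uu[m].mean(),vv[m].mean(),uu[m].min(),uu[m].max(),vv[m].min(),vv[m].max())
for n,u,v in(("jar",197,168),("beaker",110,226),("flask1",315,220),("spatula",255,185),("washer",445,258)):
    print(n,np.abs(im[v-15:v+15,u-15:u+15].astype(int)-a[v-15:v+15,u-15:u+15]).mean().round(1))
t,dt=read_camera('top'); d0=np.load('pics/top0.npy')
print("top depth at flask2 region before/after",np.percentile(d0[220:250,420:460],[5,50,95]),np.percentile(dt[220:250,420:460],[5,50,95]))
```

```text
before 884 143.1662895927602 173.67760180995475 127 161 148 194
after 887 143.1567080045096 173.8861330326945 127 161 148 194
jar 8.2
beaker 6.8
flask1 2.8
spatula 1.9
washer 1.6
top depth at flask2 region before/after [0.99672683 1.08567488 1.13635608] [0.57633386 1.00074047 1.1351915 ]
```

The flask hasn't moved: the arm was blocking the top view (depth 0.58 m there). Handing in.

```bash
python3 -c "
from rig import *
print(sign_off())"
```

```text
the job is handed in; nothing more can be done
None
```

The calibration is done and handed in at about 24 s of the 72 s allowed; the hand-in gives no verdict.

**What I did:** I gripped the blue block only by its post and pressed its white end in until the spring force reached about 4.2 N. I then took it out, turned it end for end, and pressed the black end in to about 3.4 N. The black end was left standing against the plate, and I slid the bolt home and let go.

**Last checks:**
- **Presses:** by the given spring rates, the plate went about 7–8 mm in both times. I inferred that from force readings that vary by about 1 N; I had no direct reading of plate travel.
- **Block:** it stands upright with the black end forward. Its front face measured about 2 mm past the plate's rest position, so it should still be touching the plate.
- **Bolt:** it stopped hard under 20 N with the knob gripped, and again under 18 N when I pushed the knob from behind with closed fingers. I take that as fully home.
- **Bench:** the orange, pink and purple blocks and the green flask have not moved. The other glassware, the jar, the spatula and the wash bottle showed only small picture changes where they stood.

**Disagreements:**
- **Knob position:** it measured -64 to -66 mm, against the -64 mm nominal for fully home.
- **Bolt travel:** the cameras showed about 79 mm instead of 86 mm. I put most of that down to the bolt having started slightly in.
- **Green flask:** the final top view seemed to show it changed. The arm was blocking that view, and the scene camera confirmed it had not moved.

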